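# Hang a carrier on the bench rail and shut the gate

### The arm

A 6-joint arm with a two-finger parallel gripper is mounted at the origin on the work surface. World frame = base frame: x ahead of the robot, y to its left, z up, the work surface at z = 0. Lengths are in mm, angles in rad, forces in N, time in s.
With the tool pointing down it reaches from about 300 to 850 mm from the base axis. Payload 4.2 kg.
Tool frame: the origin (TCP) lies between the finger pads; the fingertips stand 17 mm ahead of it and the grasp point (between the pads) lies 2 mm behind it (manip.finger_overhang is the distance from the TCP to the fingertips, in mm); z points along the fingers, y is the line along which they close (so a half turn about z gives the same grasp; the last joint's range is limited). The gripper opens to 91 mm and grips with 3 to 60 N. Pads are 32 mm wide; open, the fingers measure 118 mm over their backs; the gripper's body (76 mm by 178 mm) begins 60 mm behind the grasp point.
Start: joints at [-1.224, 0.32, 1.565, -0, 1.257, -0.02], TCP at [206.216, -536.765, 230.976] pointing down, gripper open.
Joint ranges: [-3.11, 3.11], [-0.84, 2.01], [0.21, 2.61], [-1.34, 4.49], [0.05, 2.63], [-2.56, 2.56]. Speed limits (rad/s): [2.57, 2.57, 3.14, 3.14, 3.14, 3.14].

### API

Orientations are given as [roll, pitch, yaw] about the fixed x, y, z axes, in that order (R = Rz(yaw) Ry(pitch) Rx(roll)).
In Python, from station import status, camera, order, spot_in, trace, manip gives the robot as it stands.
- The arm moves only by the tool arm_command, never from a script. Its argument "motion" is one flat list of numbers, 6 for each row, row after row: the shift along the tool's x, y, z in units of 40 mm (1.0 is 40 mm), then the turn, a rotation vector about the tool's x, y, z in units of 6 degrees (1.0 is 6 degrees). In form: [tx, ty, tz, wx, wy, wz, tx, ty, tz, wx, wy, wz, ...]. A call has 1 to 5 rows; each row is the pose to reach, as a shift and turn from the pose commanded when the call began, along the tool's axes at that moment; what a row does not reach only later rows make up. A row lasts 1/10 s, in which the tool goes at most 50 mm and 8.59 degrees, less where a joint would pass 70% of its speed; a pose out of reach is approached as far as the arm can. A call with a gripper value outside its range is refused whole. "jaw" is the finger opening in mm, from 0 to 91.2, set as the call begins (left out, the last holds). The fingers move at their own pace and stop on an object; "grip_force" is the grip in N (left out, the last holds). Time passes only in rows, so rows that repeat a pose let the fingers close. It gives the time, the measured TCP pose, the force, the opening and the grip force at its end, in the units of the state.
- status.state(): the state, without advancing time (a new reading comes with each control period).
- camera(name): name is "scene" or "top" or "wrist"; returns a dict with "pixels" (420x560x3 uint8, red, green, blue), "mtx" (3x3 intrinsics, pixels), "position" and "rotation" of the camera in the world. Camera axes: x right, y up, looking along -z (the intrinsics and any distortion apply to the point x, -y, -z); pixel columns grow to the right and rows downward; lengths in mm; the calibration is good to about 2 mm. A picture is of the moment at which its call begins. There is no depth.
- order.sign_off(): hands the job in; it is judged then, once.
Trained networks look in the newest picture that a camera, given by its name, has taken for a name from the list of things; names that differ only in an ending like _2 or _b are one class to them, and where a whole thing is asked for, a point or a joint stands for the part that bears it (a point fixed in the world has none). Each returns a list of dicts, best first, with "p" (0 to 1); they miss things now and then, are a little off and sometimes report something else, mostly with a low value. They report only what shows in the picture. A call takes as long as a camera call. They do not tell look-alikes from the thing itself.
- spot_in(camera, target): "bbox" ([left, top, right, bottom] in pixels, round what is visible of it).
- trace(camera, target): "mask" (420x560 bool, what is visible of it) and "bbox" ([left, top, right, bottom] in pixels, round what is visible of it).
The state is a dict: "t": time; "q": joint angles; "qd": joint speeds; "joint_efforts": joint torques, N m; "eef_pos": TCP position; "eef_rot": TCP orientation; "wrist_force": force on the tool from outside, world axes, zero at the start; "torque": the same for the moment, N m; "opening": finger opening in mm; "finger_force": force on a finger pad.
Only numpy, scipy, OpenCV 4.12 (cv2) and the standard library are available. Lean on these libraries where they do the work, as an engineer would, in place of code of your own. Each camera call takes 0.05 s, during which the arm holds its last target. There are 200 camera calls.

### The job

Swing open the gate at the open end of the hanging rail, thread the loose twin-hook carrier onto the rail there and let go of it. Then push it along the rail so that it and the carrier already hanging there both end fully home, tight together and up against the end stop under the little roof, and swing the gate fully shut again. Leave everything else on the bench where it is.

Things in the scene. Friction and masses are not known exactly. Their poses are not given: they have to be found in the camera images.
- stand: Fixed rail stand. Origin on the bench (z = 0) below the rail's centre line; the rail runs along its y. T rail: flat flange 40 mm wide (x), 6 mm thick, top face 140 mm above the bench, on a central web 8 mm thick that ends at y = +80. Mouth (open end) at y = +125, end stop face at y = -125 mm. Base plate 12 mm high, x -50 to +100, y -150 to +160 mm.
- mouth (a point): Centre of the rail's open end, on the flange's top face, 140 mm above the bench: stand x = 0, y = +125 mm. Axes as the stand: its y points out of the rail. The flange ends here in a half-round nose of 20 mm radius.
- roof_edge (a point): Middle of the outer edge of the thin flat roof over the rail's inner half (underside, 190 mm above the bench): stand x = 0, y = -20 mm. Roof 44 mm wide, 6 mm thick, from here to the end stop (plate 60 mm wide, inner face at stand y = -125, 196 mm tall). Carriers pass under it, but fingers holding a carrier's fin do not.
- gate (a joint): Gate angle, rad. 0 = shut: bar across the mouth, pointing along stand -x. Grows as the bar swings outward from the rail (clockwise seen from above); at 1.57 it points along stand +y; stop at 2.2. Pivot post (8 mm radius) at stand x = +66, y = +135 mm. About 0.5 N at the pin; stays where left. Starts 0 to 0.45, blocking the mouth. Carriers pass above 1.5, a wide gripper too above 1.9.
- gate_pin (a point): Top centre of the upright round handle pin at the tip of the gate's bar: 14 mm diameter, 111 mm from the pivot axis, top 190 mm above the bench, standing 46 mm above the bar's top face (144 mm). Bar 10 mm wide, 12 mm high.
- carrier: Loose steel twin-hook carrier, about 0.28 kg, left or right of the stand. Inverted U 60 mm long (y, its sliding way), 114 tall; origin: centre of its underside. Cheeks 56 mm apart outside, 46 inside (x). Lips at 54-60 mm height, gap 22, run under the flange. Plate at 70-78 mm; on it a central fin to grip, 10 mm thick (x), 60 long. Hooks at the feet to x = +-44. Either way round will do.
- carrier_seat (a point): Centre of the underside of the loose carrier's top plate, 70 mm above its origin: it rests on the flange's top face when hung (carrier origin then 70 mm above the bench; 4 mm play in height, 3 mm to each side). Fully home it is at stand y = -35 mm. The fin's top is 44 mm above this point.
- parked: A carrier of the same shape and size, hanging on the rail already, its origin 70 mm above the bench and at stand y between -85 and 0 mm. It slides freely; fully home (against the end stop) its origin is at stand y = -95 mm.
- bracket: Bystander: plain wide steel bracket, inverted U 120 x 50 x 60 mm with a low round boss, no fin, no lips. Origin: centre of its underside. It stands on the opposite side of the stand from the loose carrier.
- wrench: Bystander: wrench 180 mm long lying along its x in front of the stand.
- oilcan: Bystander: upright can, 56 mm diameter, 110 mm tall, behind the stand. Origin at its underside.
- tin: Bystander: flat tin 102 x 72 x 30 mm, on the bench before the mouth. Origin at its underside.
- spool: Bystander: wooden spool 64 mm diameter, 54 mm tall, at the left. Origin at its underside.
- jar: Bystander: jar 60 mm diameter, 90 mm tall, at the right. Origin at its underside. Farther back stand fixed equipment (x above 0.75) and at the far sides (|y| above 0.53), up to 150 mm high.
Not all that is in view belongs to the job. What is shaped like the carrier but brown or orange is not meant.

How it is judged (in metres and radians):
On the way, in this order (a step that is already met when the one before it is completed fails the run):
1. the gate is swung open (value of joint gate above 1.2 rad), for 0.1 s.
2. the loose carrier is threaded on the rail, wholly inside the mouth, and let go (x of carrier in the frame of stand between -0.008 and 0.008 m and z of carrier in the frame of stand between 0.062 and 0.077 m and angle between the y axis of carrier and the y axis of stand, either way round below 0.15 rad and angle between carrier's own z axis and vertical below 0.12 rad and y of carrier in the frame of stand between -0.08 and 0.098 m and contact force between the fingers and carrier below 0.05 N), for 0.2 s.
3. both carriers are pushed home against the end stop (x of carrier in the frame of stand between -0.008 and 0.008 m and z of carrier in the frame of stand between 0.062 and 0.077 m and angle between the y axis of each of carrier, parked and the y axis of stand, either way round below 0.15 rad and angle between each of carrier, parked's own z axis and vertical below 0.12 rad and x of parked in the frame of stand between -0.008 and 0.008 m and z of parked in the frame of stand between 0.062 and 0.077 m and y of parked in the frame of stand below -0.09 m and y of carrier in the frame of stand between -0.045 and -0.028 m), for 0.2 s.
4. the gate is shut (value of joint gate below 0.1 rad), for 0.2 s.
At the end, for the whole second after the job is handed in: Both carriers hang level on the rail, at rest and released; the one that was parked is within 5 mm of the end stop, the new one tight behind it (within 7 mm of its place 60 mm farther out), and the gate is shut to within 0.1 rad (all of step 3 and contact force between the fingers and carrier below 0.05 N and value of joint gate below 0.1 rad and linear speed of each of carrier, parked below 0.02 m/s); the robot touches nothing.
It fails at once if a bystander (bracket, wrench, oil can, tin, spool or jar) is shifted by more than 30 mm (distance of any of bracket, wrench, oilcan, tin, spool, jar from where it was at the start of the episode above 0.03 m).
It also fails if it takes over 72 s, if anything falls off the work surface, if the arm or the gripper's body presses on something with over 40 N, if the wrist force passes 120 N, or if a joint passes its speed limit or range.

## Working session

There is one attempt and no reset: what is moved stays moved. The work goes in short steps, Python scripts to look and compute and a tool call to move; the robot and the scene stay as the last step left them, time stands still between calls to the robot, and variables do not carry over. Pictures are saved under pics/ and viewed, at most 10 in all, crops included, and the job is handed in when it is done.

Besides the shell and the picture viewer there is one more tool, called as name(argument=value, ...) on one line, values as JSON. arm_command: Moves the arm, as the interface text tells. Its arguments: {"type":"object","properties":{"motion":{"type":"array","items":{"type":"number"}},"jaw":{"type":"number"},"grip_force":{"type":"number"}},"required":["motion"]}

```bash
ls; mkdir -p pics
python3 - <<'E'
from station import status,camera,spot_in,manip
import cv2,numpy as np
print(status.state()); print([a for a in dir(manip) if a[0]!='_'])
ims=[]
for n in ("scene","top"):
    c=camera(n); print(n,c["mtx"].tolist(),c["position"],np.round(c["rotation"],4).tolist(),[k for k in c])
    ims.append(c["pixels"])
    for t in ("carrier","parked","stand","gate","gate_pin","bracket","tin","wrench","oilcan","mouth","spool","jar"):
        try: print(n,t,[(np.round(d["bbox"]).tolist(),round(d["p"],2)) for d in spot_in(n,t)[:3]])
        except Exception as e: print(n,t,e)
for n,i in zip(("scene","top"),ims): cv2.imwrite(f"pics/{n}0.png",cv2.resize(i[:,:,::-1],(800,600),interpolation=cv2.INTER_CUBIC))
E
```

```text
pics
{'t': 0.0, 'q': array([-1.22404747e+00,  3.20268317e-01,  1.56567986e+00, -4.50305161e-05,
        1.25738858e+00, -1.99971382e-02]), 'qd': array([ 7.19730773e-04,  1.89475910e-03,  8.72477992e-05, -1.64892172e-03,
       -1.45362940e-03, -7.90872059e-04]), 'joint_efforts': array([ 1.94554057e-03, -4.12463844e+01, -2.31974280e+01,  7.29132886e-02,
        4.56287793e-02, -1.67424628e-04]), 'eef_pos': array([ 206.01027787, -536.31611751,  230.13348116]), 'eef_rot': array([-3.13984805e+00,  7.92957597e-06,  3.66759922e-01]), 'wrist_force': array([ 0.00348049,  0.45963799, -0.91566472]), 'torque': array([0.02523569, 0.00087563, 0.00266857]), 'finger_force': 0.0, 'opening': 91.54889212564483}
['IKError', 'finger_overhang']
scene [[396.3037553172595, 0.0, 271.96306322918326], [0.0, 396.3037553172595, 212.72433480265096], [0.0, 0.0, 1.0]] [1010.50693604  561.3385019   912.29771795] [0.7713, 0.007, 2.4473] ['pixels', 'mtx', 'position', 'rotation']
scene carrier [([377.0, 276.0, 413.0, 325.0], 0.87), ([417.0, 255.0, 450.0, 298.0], 0.85), ([370.0, 326.0, 415.0, 370.0], 0.79)]
scene parke
[... 825 characters left out ...]
0.75), ([164.0, 263.0, 193.0, 292.0], 0.72), ([123.0, 272.0, 161.0, 298.0], 0.61)]
top parked [([270.0, 190.0, 290.0, 223.0], 0.94)]
top stand [([217.0, 174.0, 327.0, 225.0], 0.59)]
top gate [([218.0, 177.0, 233.0, 221.0], 0.68), ([396.0, 174.0, 423.0, 200.0], 0.19)]
top gate_pin [([217.0, 175.0, 232.0, 221.0], 0.51)]
top bracket [([381.0, 217.0, 412.0, 262.0], 0.95)]
top tin [([182.0, 190.0, 211.0, 228.0], 0.74)]
top wrench [([277.0, 241.0, 295.0, 296.0], 0.92)]
top oilcan [([278.0, 134.0, 295.0, 162.0], 0.82)]
top mouth [([219.0, 175.0, 331.0, 230.0], 0.64)]
top spool [([107.0, 160.0, 129.0, 182.0], 0.59), ([268.0, 192.0, 288.0, 224.0], 0.54)]
top jar [([395.0, 173.0, 425.0, 200.0], 0.56)]
```

View pics/scene0.png

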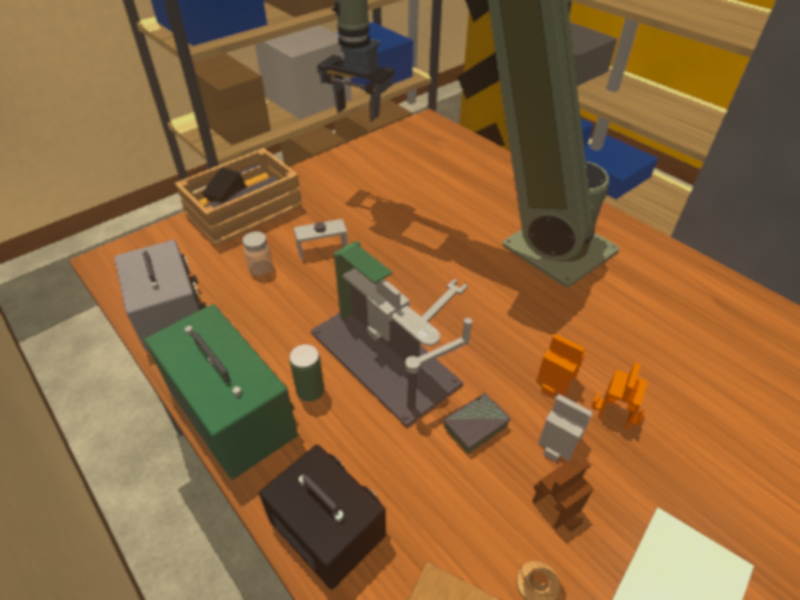

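View pics/top0.png

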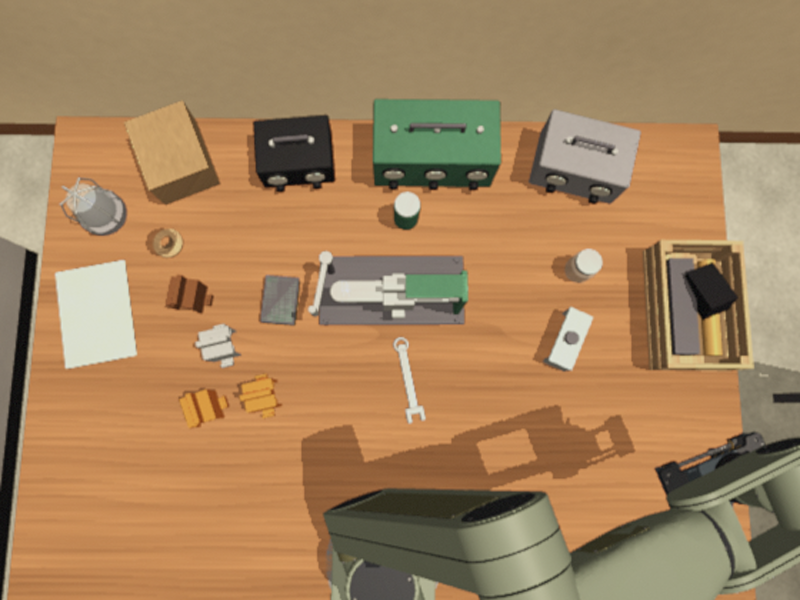

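The scene picture shows the stand centred near (385,345)/800, with the gate bar across the mouth and its pin at (467,328). The grey loose carrier is at (565,428), with two orange and one brown look-alike around it. In the top view the grey carrier is at (215,345), the pin near (313,310), the pivot at (326,258) and the nose at (331,291).

```bash
cat > lib.py <<'E'
import numpy as np, cv2
from scipy.spatial.transform import Rotation as R
from scipy.optimize import least_squares
from station import status,camera,spot_in,trace
def rot(c):
    r=np.array(c["rotation"]); return r if r.shape==(3,3) else R.from_euler("xyz",r).as_matrix()
def proj(c,P):
    p=(np.atleast_2d(P)-c["position"])@rot(c); K=c["mtx"]
    return np.c_[K[0][0]*p[:,0]/-p[:,2]+K[0][2], K[1][1]*-p[:,1]/-p[:,2]+K[1][2]]
def unproj(c,uv,z):
    uv=np.atleast_2d(uv); K=c["mtx"]
    d=np.c_[(uv[:,0]-K[0][2])/K[0][0],-(uv[:,1]-K[1][2])/K[1][1],-np.ones(len(uv))]@rot(c).T
    o=np.array(c["position"]); return o+d*((z-o[2])/d[:,2])[:,None]
def s2w(s,P):  # s=(x,y,yaw)
    P=np.atleast_2d(P).astype(float); c,n=np.cos(s[2]),np.sin(s[2])
    return np.c_[s[0]+c*P[:,0]-n*P[:,1], s[1]+n*P[:,0]+c*P[:,1], P[:,2]]
def fit(s0,obs):  # obs: list of (cam, P3, uv)
    f=lambda s: np.concatenate([proj(c,s2w(s,P))[0]-uv for c,P,uv in obs])
    r=least_squares(f,s0,x_scale=[10,10,.05],loss="soft_l1"); return r.x,f(r.x).reshape(-1,2)
def pin(g): return [66-111*np.cos(g),135+111*np.sin(g),190]
def rows(targets,p=None):
    """targets: list of (x,y,z,yaw_tool) tool straight down; prints rows"""
    s=status.state(); p0=s["eef_pos"]; R0=R.from_euler("xyz",s["eef_rot"])
    for x,y,z,w in targets:
        t=R0.inv().apply(np.array([x,y,z])-p0)/40
        v=(R0.inv()*R.from_euler("xyz",[np.pi,0,w])).as_rotvec(degrees=True)/6
        print(np.round(np.r_[t,v],3).tolist())
E
python3 - <<'E'
from lib import *
a=.7
t=camera("top"); s=camera("scene")
o=[(t,[100,160,12],(321*a,256*a)),(t,[100,-150,12],(464*a,257*a)),(t,[-50,-150,12],(465*a,324*a)),(t,[-50,160,12],(319*a,325*a)),(t,[0,125,140],(331*a,291*a)),
(s,[-50,160,12],(461*a,380*a)),(s,[100,160,12],(407*a,419*a)),(s,[100,-150,12],(313*a,332*a)),(s,[0,125,140],(434*a,338*a))]
S,e=fit([450,0,0],o); print("stand",S,np.round(e,1).tolist())
print("pin",unproj(t,(313*a,310*a),190),unproj(s,(467*a,322*a),190))
for g in (0,.1,.2,.3,.45): print(g,s2w(S,pin(g)))
m=trace("top","carrier")
for d in m[:6]: print(d["bbox"],d["p"],t["pixels"][d["mask"]].mean(0))
for uv in [(215,345)]: print("carrier",unproj(t,np.array(uv)*a,100))
for uv in [(570,412)]: print("carrier s",unproj(s,np.array(uv)*a,100))
w=camera("wrist"); st=status.state()
Rt=R.from_euler("xyz",st["eef_rot"]).as_matrix()
print("wrist cam in tool",Rt.T@(w["position"]-st["eef_pos"]),(Rt.T@rot(w)).round(3).tolist(),w["mtx"])
E
```

```text
stand [ 5.29283862e+02 -2.02881375e+01  1.18149690e-02] [[-0.2, 0.2], [0.0, -0.7], [0.4, 0.6], [0.5, 0.2], [0.4, 0.5], [1.4, 0.2], [-0.9, 3.1], [-2.8, -2.7], [1.1, 1.5]]
pin [[484.30846373 134.14865187 190.        ]] [[489.56445539 139.20188227 190.        ]]
0 [[482.69201925 114.17077877 190.        ]]
0.1 [[483.11559356 125.25806626 190.        ]]
0.2 [[484.64393355 136.24767663 190.        ]]
0.3 [[487.26176856 147.02980532 190.        ]]
0.45 [[493.17119231 162.57913998 190.        ]]
[137.4, 226.9, 166.8, 257.5] 0.87 [188.6409396  179.83724832 163.6761745 ]
[112.2, 193.6, 149.8, 223.1] 0.68 [122.29193548  74.82096774  43.80806452]
[166.0, 262.7, 192.9, 292.1] 0.65 [208.2892057  146.28105906  64.32586558]
carrier [[425.47294288 336.0433369  100.        ]]
carrier s [[438.52705425 342.97396334 100.        ]]
wrist cam in tool [ 7.34729404e+01 -5.57278934e-02 -1.54146502e+02] [[-0.001, 0.966, 0.258], [1.0, 0.001, 0.0], [-0.0, 0.258, -0.966]] [[373.17125867   0.         286.34189195]
 [  0.         373.17125867 209.38681239]
 [  0.           0.           1.        ]]
```

```bash
cat >> lib.py <<'E'
def calls(cs,start=None):
    """cs: list of calls, each a list of (x,y,z,w); each call relative to the last pose of the call before"""
    s=status.state(); p=s["eef_pos"]; Q=R.from_euler("xyz",s["eef_rot"])
    if start is not None: p=np.array(start[:3],float); Q=R.from_euler("xyz",[np.pi,0,start[3]])
    for c in cs:
        out=[]
        for x,y,z,w in c:
            T=R.from_euler("xyz",[np.pi,0,w])
            out+=np.round(np.r_[Q.inv().apply(np.array([x,y,z])-p)/40,(Q.inv()*T).as_rotvec(degrees=True)/6],2).tolist()
        print(out); p=np.array([x,y,z]); Q=T
def interp(a,b,n): 
    a,b=np.array(a,float),np.array(b,float); return [a+(b-a)*k/n for k in range(1,n+1)]
E
python3 - <<'E'
from lib import *
a=[206.2,-536.8,231,.367]; b=[470,200,330,3.1]
P=interp(a,b,20); m=lambda k:P[k]
calls([P[i:i+5] for i in (0,5,10,15)],a)
E
```

```text
[0.64, -0.74, -0.12, -0.0, 0.0, -1.3, 1.28, -1.48, -0.25, 0.0, 0.0, -2.61, 1.91, -2.22, -0.37, 0.0, 0.0, -3.91, 2.55, -2.97, -0.5, 0.0, 0.0, -5.22, 3.19, -3.71, -0.62, 0.0, 0.0, -6.52]
[0.96, -0.17, -0.12, 0.0, 0.0, -1.3, 1.93, -0.34, -0.25, 0.0, 0.0, -2.61, 2.89, -0.52, -0.37, 0.0, 0.0, -3.91, 3.85, -0.69, -0.5, 0.0, 0.0, -5.22, 4.82, -0.86, -0.62, 0.0, 0.0, -6.52]
[0.86, 0.47, -0.12, -0.0, 0.0, -1.3, 1.71, 0.95, -0.25, 0.0, 0.0, -2.61, 2.57, 1.42, -0.37, 0.0, 0.0, -3.91, 3.42, 1.9, -0.5, -0.0, 0.0, -5.22, 4.28, 2.37, -0.62, 0.0, 0.0, -6.52]
[0.36, 0.91, -0.12, -0.0, 0.0, -1.3, 0.73, 1.82, -0.25, 0.0, 0.0, -2.61, 1.09, 2.72, -0.37, -0.0, 0.0, -3.91, 1.46, 3.63, -0.49, -0.0, 0.0, -5.22, 1.82, 4.54, -0.62, -0.0, 0.0, -6.52]
```

arm_command(motion=[0.64,-0.74,-0.12,0,0,-1.3,1.28,-1.48,-0.25,0,0,-2.6,1.9,-2.2,-0.4,0,0,-3.9,2.55,-2.95,-0.5,0,0,-5.2,3.2,-3.7,-0.6,0,0,-6.5])

```text
t: 2.0
eef_pos: [272.9, -351.3, 255.3]
eef_rot: [3.141, 0.0, 1.052]
wrist_force: [1.6, -0.6, 0.4]
opening: 91.3
finger_force: 0.0
```

arm_command(motion=[0.96,-0.17,-0.12,0,0,-1.3,1.93,-0.34,-0.25,0,0,-2.6,2.9,-0.5,-0.4,0,0,-3.9,3.85,-0.7,-0.5,0,0,-5.2,4.8,-0.85,-0.6,0,0,-6.5])

```text
t: 2.5
eef_pos: [339.2, -167.8, 279.4]
eef_rot: [3.141, 0.001, 1.733]
wrist_force: [1.4, -0.7, 0.6]
opening: 91.2
finger_force: 0.0
```

arm_command(motion=[0.86,0.47,-0.12,0,0,-1.3,1.7,0.95,-0.25,0,0,-2.6,2.55,1.4,-0.4,0,0,-3.9,3.4,1.9,-0.5,0,0,-5.2,4.3,2.35,-0.6,0,0,-6.5])

```text
t: 3.0
eef_pos: [405.4, 16.8, 303.4]
eef_rot: [3.141, 0.001, 2.414]
wrist_force: [0.6, -0.4, -0.7]
opening: 91.2
finger_force: 0.0
```

arm_command(motion=[0.36,0.9,-0.12,0,0,-1.3,0.73,1.8,-0.25,0,0,-2.6,1.1,2.7,-0.4,0,0,-3.9,1.45,3.6,-0.5,0,0,-5.2,1.8,4.5,-0.6,0,0,-6.5])

```text
t: 3.5
eef_pos: [472.2, 198.8, 327.3]
eef_rot: [-3.142, 0.001, 3.096]
wrist_force: [0.6, 0.3, 0.0]
opening: 91.2
finger_force: 0.0
```

Run:
```python
from lib import *
import pickle
w=camera("wrist"); pickle.dump((w,status.state()),open("w1.pkl","wb"))
S=[529.3,-20.3,.0118]
print(proj(w,s2w(S,[[0,125,140],pin(.2),[66,135,150]])))
for n in ("carrier","gate_pin","parked"):
    for d in trace("wrist",n)[:4]: print(n,d["bbox"],round(d["p"],2),w["pixels"][d["mask"]].mean(0).round())
cv2.imwrite("pics/w1.png",cv2.resize(w["pixels"][:,:,::-1],(800,600),interpolation=cv2.INTER_CUBIC))
```

```text
[[192.21973092 249.68967933]
 [209.90131321 220.59473989]
 [207.95785367 314.9579117 ]]
carrier [294.2, 3.4, 367.8, 87.3] 0.87 [229. 150.  13.]
carrier [370.5, 93.5, 464.3, 171.2] 0.85 [185. 176. 162.]
carrier [420.2, 182.2, 510.1, 254.4] 0.56 [104.  63.  35.]
carrier [0.0, 178.5, 253.8, 323.3] 0.36 [144. 131. 122.]
gate_pin [202.5, 198.3, 232.0, 327.4] 0.86 [193. 186. 174.]
parked [20.3, 201.1, 117.4, 281.7] 0.79 [165. 159. 148.]
```

View pics/w1.png

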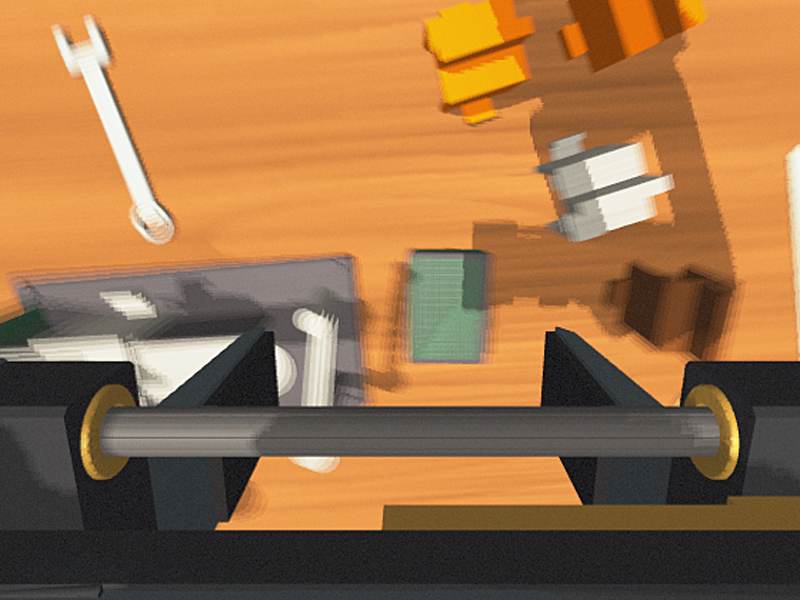

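The wrist view is blurred by motion. It shows the pin at (308,320)/800 with the bar down to the pivot at (320,463), the nose at (285,370), and the grey carrier at (607,190), upright with its fin running left to right. I'll take a still one.

Run:
```python
from lib import *
import pickle
w=camera("wrist"); pickle.dump((w,status.state()),open("w2.pkl","wb"))
i=w["pixels"][80:350,170:480,::-1]
cv2.imwrite("pics/w2.png",cv2.resize(i,None,fx=2.5,fy=2.2,interpolation=cv2.INTER_CUBIC))
```

```text
(no output)
```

View pics/w2.png

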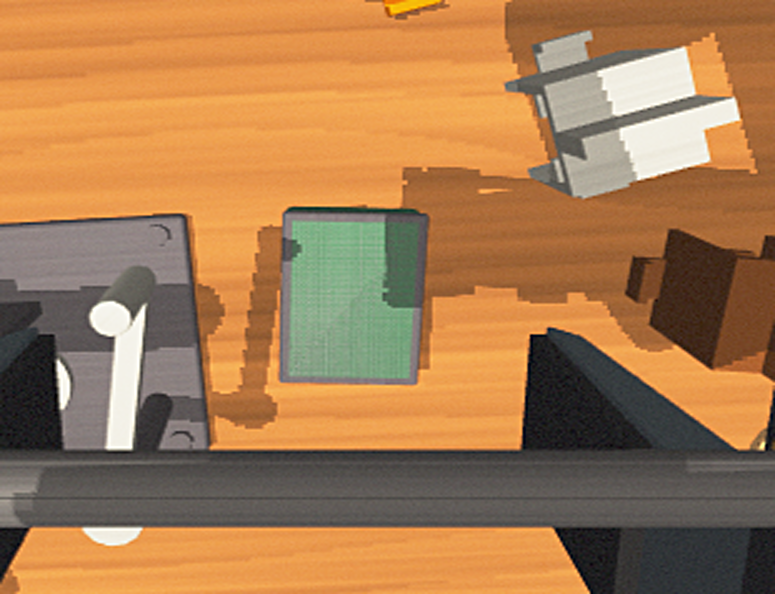

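The still wrist view shows the pin top at crop (111,319), which is px (214.4,225), the base-plate corner at px (244.8,177.3), and the grey carrier at about px (420,134).

Run:
```python
from lib import *
import pickle
w,st=pickle.load(open("w2.pkl","rb")); print(st["eef_pos"],st["eef_rot"])
P=unproj(w,(214.4,225),190); print("pin",P, "corner",unproj(w,(244.8,177.3),12))
t=camera("top"); s=camera("scene"); a=.7
print("piv",unproj(w,(170+113/2.5,80+545/2.2),150))
o=[(w,[-50,160,12],(244.8,177.3)),(t,[100,160,12],(321*a,256*a)),(t,[100,-150,12],(464*a,257*a)),(t,[-50,-150,12],(465*a,324*a)),(t,[-50,160,12],(319*a,325*a)),(t,[0,125,140],(331*a,291*a))]
S,e=fit([529,-20,0.01],o); print("stand",S,e.round(1).tolist())
c,n=np.cos(S[2]),np.sin(S[2]); d=P[0,:2]-S[:2]; l=[c*d[0]+n*d[1],-n*d[0]+c*d[1]]; print("pin local",l, "g",np.arctan2(l[1]-135,66-l[0]),"r",np.hypot(l[1]-135,66-l[0]))
print("carrier",unproj(w,(170+640/2.5,80+120/2.2),78))
```

```text
[471.48412283 196.76502817 326.63724216] [-3.14057741e+00 -7.78176271e-04  3.08889896e+00]
pin [[487.38732353 138.12818586 190.        ]] corner [[479.6233581  144.20286357  12.        ]]
piv [[606.64894367 119.23312283 150.        ]]
stand [ 5.29595689e+02 -1.80152964e+01  1.29023545e-03] [[-1.8, -0.1], [-0.5, -0.5], [-0.3, -0.3], [-0.5, 1.0], [-0.4, -0.5], [-0.4, -0.1]]
pin local [np.float64(-42.006868583203314), np.float64(156.19781101310986)] g 0.19380024762613757 r 110.06739232350729
carrier [[432.72569379 347.76961308  78.        ]]
```

Run:
```python
from lib import *
S=[529.6,-17.5,.004]; st=status.state(); a=list(st["eef_pos"])+[st["eef_rot"][2]%(2*np.pi)]; print(np.round(a,3))
def at(g,z=174): q=s2w(S,pin(g))[0]; return [q[0],q[1],z,np.pi-g+S[2]]
b=at(.194,215); c=at(.194)
calls([interp(a,b,4)+[b], interp(b,c,2)+[c]],a)
G=np.linspace(.194,2.1,21)[1:]
P=[at(g) for g in G]
calls([P[i:i+5] for i in (0,5,10,15)],c)
```

```text
[471.446 196.103 326.906   3.088]
[-0.11, -0.35, 0.7, 0.0, -0.0, 0.33, -0.22, -0.71, 1.4, 0.0, -0.0, 0.65, -0.33, -1.06, 2.1, 0.0, -0.0, 0.98, -0.44, -1.41, 2.8, 0.0, -0.0, 1.3, -0.44, -1.41, 2.8, 0.0, -0.0, 1.3]
[0.0, -0.0, 0.51, 0.0, 0.0, 0.0, 0.0, -0.0, 1.02, 0.0, 0.0, 0.0, 0.0, -0.0, 1.02, 0.0, 0.0, 0.0]
[-0.01, 0.26, 0.0, 0.0, -0.0, 0.91, -0.05, 0.53, 0.0, 0.0, -0.0, 1.82, -0.11, 0.78, 0.0, -0.0, -0.0, 2.73, -0.2, 1.03, 0.0, 0.0, -0.0, 3.64, -0.31, 1.27, 0.0, 0.0, -0.0, 4.55]
[-0.01, 0.26, 0.0, -0.0, -0.0, 0.91, -0.05, 0.53, 0.0, -0.0, -0.0, 1.82, -0.11, 0.78, 0.0, -0.0, -0.0, 2.73, -0.2, 1.03, 0.0, 0.0, -0.0, 3.64, -0.31, 1.27, 0.0, 0.0, -0.0, 4.55]
[-0.01, 0.26, 0.0, 0.0, -0.0, 0.91, -0.05, 0.53, 0.0, -0.0, -0.0, 1.82, -0.11, 0.78, 0.0, 0.0, -0.0, 2.73, -0.2, 1.03, 0.0, -0.0, -0.0, 3.64, -0.31, 1.27, 0.0, -0.0, -0.0, 4.55]
[-0.01, 0.26, 0.0, 0.0, -0.0, 0.91, -0.05, 0.53, 0.0, 0.0, -0.0, 1.82, -0.11, 0.78, 0.0, 0.0, -0.0, 2.73, -0.2, 1.03, 0.0, 0.0, -0.0, 3.64, -0.31, 1.27, 0.0, 0.0, -0.0, 4.55]
```

arm_command(motion=[-0.11,-0.35,0.7,0,0,0.33,-0.22,-0.7,1.4,0,0,0.65,-0.33,-1.05,2.1,0,0,1.0,-0.44,-1.4,2.8,0,0,1.3,-0.44,-1.4,2.8,0,0,1.3], jaw=60)

```text
t: 4.35
eef_pos: [484.1, 137.5, 211.9]
eef_rot: [-3.138, -0.007, 2.95]
wrist_force: [-0.5, -0.1, 0.3]
opening: 60.0
finger_force: 0.0
```

arm_command(motion=[0,0,0.5,0,0,0,0,0,1.0,0,0,0,0,0,1.0,0,0,0])

```text
t: 4.65
eef_pos: [485.4, 140.0, 174.4]
eef_rot: [-3.14, -0.003, 2.953]
wrist_force: [-0.2, -0.5, 0.1]
opening: 60.0
finger_force: 0.0
```

arm_command(motion=[0,0,0,0,0,0,0,0,0,0,0,0,0,0,0,0,0,0], jaw=24)

```text
t: 4.95
eef_pos: [487.3, 140.6, 176.4]
eef_rot: [3.14, 0.002, 2.953]
wrist_force: [0.6, 0.5, 0.6]
opening: 38.8
finger_force: 0.0
```

arm_command(motion=[-0.01,0.26,0,0,0,0.9,-0.05,0.53,0,0,0,1.8,-0.11,0.78,0,0,0,2.7,-0.2,1.03,0,0,0,3.65,-0.31,1.27,0,0,0,4.55])

```text
t: 5.45
eef_pos: [508.5, 188.3, 175.8]
eef_rot: [3.141, 0.001, 2.473]
wrist_force: [0.5, -0.7, 0.2]
opening: 24.0
finger_force: 0.3
```

arm_command(motion=[-0.01,0.26,0,0,0,0.9,-0.05,0.53,0,0,0,1.8,-0.11,0.78,0,0,0,2.7,-0.2,1.03,0,0,0,3.65,-0.31,1.27,0,0,0,4.55])

```text
t: 5.95
eef_pos: [549.6, 220.6, 175.6]
eef_rot: [3.141, 0.0, 1.997]
wrist_force: [-0.2, -1.6, 0.4]
opening: 24.2
finger_force: 0.3
```

arm_command(motion=[-0.01,0.26,0,0,0,0.9,-0.05,0.53,0,0,0,1.8,-0.11,0.78,0,0,0,2.7,-0.2,1.03,0,0,0,3.65,-0.31,1.27,0,0,0,4.55])

```text
t: 6.45
eef_pos: [601.0, 230.5, 175.6]
eef_rot: [3.141, -0.0, 1.52]
wrist_force: [-0.5, -0.3, 0.4]
opening: 23.9
finger_force: 0.3
```

arm_command(motion=[-0.01,0.26,0,0,0,0.9,-0.05,0.53,0,0,0,1.8,-0.11,0.78,0,0,0,2.7,-0.2,1.03,0,0,0,3.65,-0.31,1.27,0,0,0,4.55])

```text
t: 6.95
eef_pos: [651.3, 215.8, 175.6]
eef_rot: [-3.142, -0.001, 1.044]
wrist_force: [-1.0, 0.6, -0.6]
opening: 24.0
finger_force: 0.4
```

Run:
```python
from lib import *
a=[651.3,215.8,175.6,1.044]; b=[651.3,215.8,220,1.044]; c=[433,348,225,1.84]
P=interp(a,b,2)+interp(b,c,8); calls([P[:5],P[5:]],a)
```

```text
[-0.0, 0.0, -0.56, 0.0, 0.0, 0.0, -0.0, 0.0, -1.11, 0.0, 0.0, 0.0, 0.01, -0.8, -1.13, -0.0, 0.0, -0.95, 0.03, -1.59, -1.14, 0.0, 0.0, -1.9, 0.04, -2.39, -1.16, 0.0, 0.0, -2.85]
[0.25, -0.76, -0.02, 0.0, 0.0, -0.95, 0.5, -1.52, -0.03, 0.0, 0.0, -1.9, 0.74, -2.27, -0.05, 0.0, 0.0, -2.85, 0.99, -3.03, -0.06, 0.0, 0.0, -3.8, 1.24, -3.79, -0.08, 0.0, 0.0, -4.75]
```

arm_command(motion=[0,0,-0.55,0,0,0,0,0,-1.1,0,0,0,0,-0.8,-1.12,0,0,-0.95,0,-1.6,-1.14,0,0,-1.9,0,-2.4,-1.16,0,0,-2.85])

```text
t: 7.45
eef_pos: [567.1, 263.8, 222.2]
eef_rot: [3.141, -0.001, 1.349]
wrist_force: [-0.3, 0.4, -0.7]
opening: 23.8
finger_force: 0.0
```

arm_command(motion=[0.25,-0.76,-0.02,0,0,-0.95,0.5,-1.52,-0.03,0,0,-1.9,0.75,-2.27,-0.05,0,0,-2.85,1.0,-3.0,-0.06,0,0,-3.8,1.25,-3.8,-0.08,0,0,-4.75], jaw=70)

```text
t: 7.95
eef_pos: [429.9, 346.7, 225.4]
eef_rot: [3.14, -0.0, 1.847]
wrist_force: [-0.1, 0.7, 0.7]
opening: 61.4
finger_force: 0.0
```

arm_command(motion=[0,0,0,0,0,0,0,0,0,0,0,0,0,0,0,0,0,0])

```text
t: 8.25
eef_pos: [431.6, 345.8, 224.9]
eef_rot: [3.14, 0.0, 1.842]
wrist_force: [-0.1, 0.3, 0.6]
opening: 69.9
finger_force: 0.0
```

Run:
```python
from lib import *
import pickle
w=camera("wrist"); st=status.state(); pickle.dump((w,st),open("w3.pkl","wb")); print(st["t"],st["eef_pos"],st["eef_rot"])
print(proj(w,[[433,348,78],[433,348,114]]))
for d in trace("wrist","carrier")[:4]: print(d["bbox"],round(d["p"],2),w["pixels"][d["mask"]].mean(0).round())
i=w["pixels"][110:310,180:400,::-1]
cv2.imwrite("pics/w3.png",cv2.resize(i,None,fx=3,fy=3,interpolation=cv2.INTER_CUBIC))
```

```text
8.3 [431.63044517 345.58780768 224.69009954] [3.14088514e+00 1.94694524e-04 1.84182338e+00]
[[287.67816995 198.42469754]
 [287.88835771 209.66984854]]
[368.1, 95.5, 490.7, 198.3] 0.85 [148.  88.  48.]
[241.7, 155.4, 332.7, 255.4] 0.83 [231. 231. 227.]
[71.4, 73.3, 200.4, 170.5] 0.73 [226. 116.  10.]
[109.1, 213.1, 195.3, 284.3] 0.64 [182. 109.  12.]
```

View pics/w3.png

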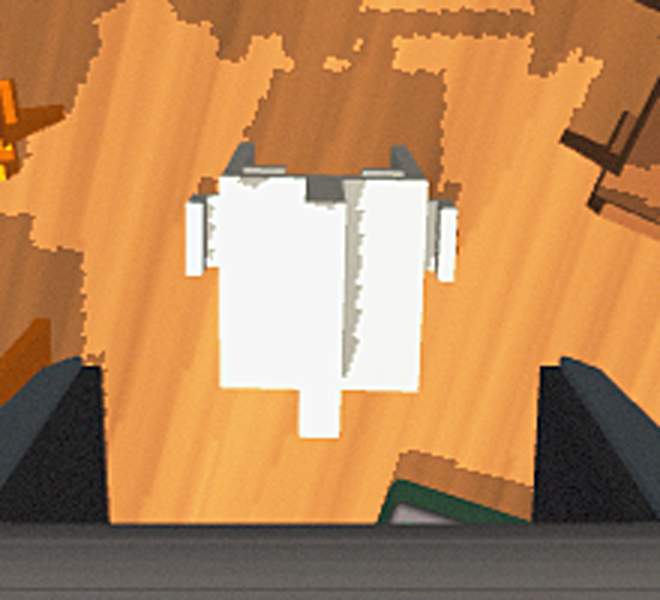

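The grey carrier is centred and nearly square to the tool. Its plate corners are at crop (219,177), (428,180), (417,390) and (220,387), and the fin-top end edge runs from (299,438) to (340,438).

Run:
```python
from lib import *
import pickle
w,st=pickle.load(open("w3.pkl","rb")); f=lambda u,v:(180+u/3,110+v/3)
o=[]
# image up = tool +x = carrier +y ; image right = tool +y = carrier +x
for (u,v),P in {(219,177):[-28,30,78],(428,180):[28,30,78],(417,390):[28,-30,78],(220,387):[-28,-30,78],(299,438):[-5,-30,114],(340,438):[5,-30,114],(305,203):[-5,30,114],(346,205):[5,30,114]}.items(): o.append((w,P,f(u,v)))
C,e=fit([432,347,.27],o); print(C,e.round(1).tolist())
W=C[2]+np.pi/2; print("w",W)
a=list(st["eef_pos"])+[st["eef_rot"][2]]
b=[C[0],C[1],102,W]
P=interp(a,b,4); calls([P+[P[-1]]])
```

```text
[4.34269539e+02 3.41894204e+02 2.49221573e-01] [[0.5, 0.2], [-0.2, 0.7], [0.2, 0.4], [0.2, 0.1], [0.2, -0.4], [-0.3, -0.2], [-0.4, -0.1], [-0.1, -0.5]]
w 1.8200179000686116
[-0.03, 0.01, 0.76, 0.0, 0.0, 0.05, -0.05, 0.02, 1.53, 0.0, 0.0, 0.1, -0.08, 0.03, 2.3, 0.0, 0.0, 0.16, -0.1, 0.04, 3.06, 0.0, 0.0, 0.21, -0.1, 0.04, 3.06, 0.0, 0.0, 0.21]
```

arm_command(motion=[-0.03,0.01,0.76,0,0,0.05,-0.05,0.02,1.53,0,0,0.1,-0.08,0.03,2.3,0,0,0.15,-0.1,0.04,3.05,0,0,0.2,-0.1,0.04,3.05,0,0,0.2], jaw=50)

```text
t: 8.85
eef_pos: [431.7, 340.2, 98.7]
eef_rot: [-3.133, 0.004, 1.821]
wrist_force: [-1.1, -0.2, 0.4]
opening: 49.9
finger_force: 0.0
```

arm_command(motion=[0,0,0,0,0,0,0,0,0,0,0,0,0,0,0,0,0,0,0,0,0,0,0,0,0,0,0,0,0,0], jaw=0, grip_force=40)

```text
t: 9.35
eef_pos: [433.6, 342.8, 103.3]
eef_rot: [3.14, -0.0, 1.823]
wrist_force: [0.7, -0.7, 0.4]
opening: 13.3
finger_force: 0.0
```

arm_command(motion=[0,0,0,0,0,0,0,0,0,0,0,0])

```text
t: 9.55
eef_pos: [433.2, 342.6, 103.0]
eef_rot: [3.141, -0.0, 1.822]
wrist_force: [-0.6, -0.6, 3.5]
opening: 9.7
finger_force: 40.0
```

Run:
```python
from lib import *
a=[433.4,342.6,103,1.822]; b=[433.4,342.6,330,1.822]; c=[530,60,330,1.571]
P=interp(a,b,8)[:]+interp(b,c,10); P=P[:8]+P[8:]+[P[-1]]*2; calls([P[0:5],P[5:10],P[10:15],P[15:20]],a)
```

```text
[0.0, 0.0, -0.71, 0.0, 0.0, 0.0, 0.0, 0.0, -1.42, 0.0, 0.0, 0.0, 0.0, 0.0, -2.13, 0.0, 0.0, 0.0, 0.0, 0.0, -2.84, 0.0, 0.0, 0.0, 0.0, 0.0, -3.55, 0.0, 0.0, 0.0]
[0.0, 0.0, -0.71, 0.0, 0.0, 0.0, 0.0, 0.0, -1.42, 0.0, 0.0, 0.0, 0.0, 0.0, -2.13, 0.0, 0.0, 0.0, -0.74, 0.06, -2.13, 0.0, -0.0, 0.24, -1.49, 0.12, -2.13, 0.0, -0.0, 0.48]
[-0.74, 0.1, 0.0, -0.0, -0.0, 0.24, -1.48, 0.19, 0.0, -0.0, -0.0, 0.48, -2.22, 0.29, 0.0, -0.0, -0.0, 0.72, -2.96, 0.38, 0.0, 0.0, -0.0, 0.96, -3.7, 0.48, 0.0, -0.0, -0.0, 1.2]
[-0.72, 0.19, 0.0, 0.0, -0.0, 0.24, -1.45, 0.38, 0.0, 0.0, -0.0, 0.48, -2.17, 0.56, 0.0, 0.0, -0.0, 0.72, -2.17, 0.56, 0.0, 0.0, -0.0, 0.72, -2.17, 0.56, 0.0, 0.0, -0.0, 0.72]
```

arm_command(motion=[0,0,-0.7,0,0,0,0,0,-1.4,0,0,0,0,0,-2.1,0,0,0,0,0,-2.8,0,0,0,0,0,-3.55,0,0,0])

```text
t: 10.05
eef_pos: [432.6, 342.1, 244.4]
eef_rot: [-3.139, 0.001, 1.823]
wrist_force: [0.1, 0.6, -3.2]
opening: 10.0
finger_force: 40.0
```

arm_command(motion=[0,0,-0.7,0,0,0,0,0,-1.4,0,0,0,0,0,-2.1,0,0,0,-0.75,0.06,-2.1,0,0,0.25,-1.5,0.12,-2.1,0,0,0.5])

```text
t: 10.55
eef_pos: [452.9, 285.4, 328.5]
eef_rot: [3.141, 0.0, 1.771]
wrist_force: [0.2, 0.4, -3.3]
opening: 9.9
finger_force: 40.0
```

arm_command(motion=[-0.75,0.1,0,0,0,0.25,-1.5,0.2,0,0,0,0.5,-2.2,0.3,0,0,0,0.7,-2.95,0.4,0,0,0,0.95,-3.7,0.5,0,0,0,1.2])

```text
t: 11.05
eef_pos: [501.6, 143.3, 327.4]
eef_rot: [-3.14, 0.001, 1.644]
wrist_force: [-0.3, -0.2, -2.6]
opening: 9.9
finger_force: 40.0
```

arm_command(motion=[-0.7,0.2,0,0,0,0.25,-1.45,0.4,0,0,0,0.5,-2.15,0.55,0,0,0,0.7,-2.15,0.55,0,0,0,0.7,-2.15,0.55,0,0,0,0.7])

```text
t: 11.55
eef_pos: [529.7, 60.1, 327.5]
eef_rot: [-3.139, -0.0, 1.57]
wrist_force: [0.2, 1.0, -3.3]
opening: 9.8
finger_force: 40.0
```

Run:
```python
from lib import *
import pickle
w=camera("wrist"); st=status.state(); pickle.dump((w,st),open("w4.pkl","wb")); print(st["t"],st["eef_pos"],st["eef_rot"])
S=[529.6,-17.5,.004]
print(proj(w,s2w(S,[[0,125,140],[-20,105,140],[20,105,140],[20,60,140],[66,135,150],pin(2.05),[-50,160,12]])).round(1).tolist())
cv2.imwrite("pics/w4.png",cv2.resize(w["pixels"][20:420,80:480,::-1],None,fx=1.5,fy=1.5,interpolation=cv2.INTER_CUBIC))
```

```text
11.6 [529.64686825  60.69019394 327.7571664 ] [-3.13982785e+00 -4.66066413e-04  1.57098657e+00]
[[285.3, 139.1], [263.6, 161.4], [307.3, 161.2], [306.9, 208.7], [361.1, 127.9], [452.1, -14.4], [244.4, 102.0]]
```

View pics/w4.png

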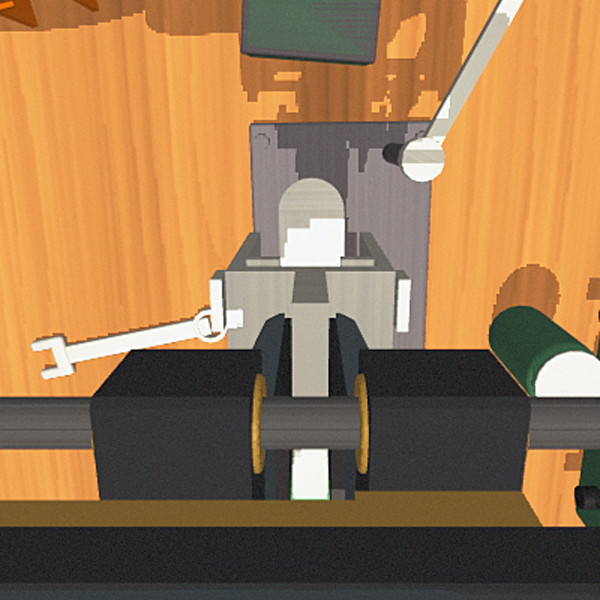

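The gate is open at about 2.07 rad. The rail nose tip is at crop (312,178) and its edges at 279 and 345, so the rail is about 1 mm to the right of the carrier's centre (fin at 310).

Run:
```python
from lib import *
import pickle
w,st=pickle.load(open("w4.pkl","rb")); g=cv2.GaussianBlur(w["pixels"].astype(np.float32).sum(2),(1,5),0)
def edge(r,lo,hi):
    d=np.abs(np.diff(g[r,lo:hi])); k=int(d.argmax()); s=slice(max(k-2,0),k+3); return lo+.5+(np.arange(len(d))[s]*d[s]).sum()/d[s].sum()
L=[];C=[]
for r in range(164,192,3):
    a,b=edge(r,258,274),edge(r,302,318); L.append(unproj(w,[(a+.0,r),(b,r)],140)); print(r,round(a,2),round(b,2),(L[-1][1]-L[-1][0])[0].round(1),L[-1].mean(0).round(2))
for r in range(206,226,4):
    a,b=edge(r,225,245),edge(r,335,355); c=(a+b)/2; z=st["eef_pos"][2]-103+78; q=unproj(w,[(a,r),(b,r)],z); print("plate",r,a,b,q.mean(0),(q[1]-q[0])[0])
print("base",[ (r,edge(r,238,256)) for r in range(105,170,8)],[(r,edge(r,355,372)) for r in range(145,245,10)])
```

```text
164 265.41 309.52 40.5 [531.03  84.99 140.  ]
167 265.44 309.8 40.8 [531.17  82.23 140.  ]
170 265.37 309.81 41.0 [531.14  79.45 140.  ]
173 270.98 309.73 35.8 [533.69  76.66 140.  ]
176 271.01 309.31 35.4 [533.52  73.85 140.  ]
179 271.04 309.33 35.5 [533.54  71.04 140.  ]
182 269.88 309.23 36.6 [532.96  68.22 140.  ]
185 269.19 309.2 37.3 [532.62  65.38 140.  ]
188 269.17 309.22 37.4 [532.62  62.53 140.  ]
191 266.51 306.72 37.6 [530.21  59.68 140.  ]
plate 206 228.15904365904365 344.6792919171677 [530.42739348  87.00513177 302.7571664 ] 57.684990620281326
plate 210 227.9200619490112 344.8771118619954 [530.41397881  84.95482245 302.7571664 ] 58.0667951929172
plate 214 227.84151913192463 344.20381990744374 [530.22376763  82.89290554 302.7571664 ] 57.93745813905218
plate 218 227.7871002871003 343.3547265551588 [529.9946317   80.81915113 302.7571664 ] 57.707605145218054
plate 222 227.89735845192996 352.5046361880232 [532.30696109  78.73140471 302.7571664 ] 62.39693577957371
base [(105, np.float64(246.03345864661654)), (113, np.float64(246.00328707085464)), (121, np.float64(246.83010858835144)), (129, np.float64(247.0305631868132)), (137, np.float64(247.09032401242789)), (145, np.float64(247.8106029106029)), (153, np.float64(247.98389431777053)), (161, np.float64(248.09509759418975)), (169, np.float64(248.73569794050343))] [(145, np.float64(367.0987574424023)), (155, np.float64(366.59813628421665)), (165, np.float64(366.18010672991403)), (175, np.float64(365.9756648268941)), (185, np.float64(365.2914163090129)), (195, np.float64(365.1447195154069)), (205, np.float64(365.02787219578516)), (215, np.float64(364.2778656126482)), (225, np.float64(363.4359200470312)), (235, np.float64(363.282722513089))]
```

Run:
```python
from lib import *
import pickle
w,st=pickle.load(open("w4.pkl","rb"))
for e in ([(246.03,105),(248.73,169)],[(367.1,145),(363.28,235)]):
    q=unproj(w,e,12); print(q.round(1).tolist(), np.arctan2(q[1,0]-q[0,0],q[0,1]-q[1,1]))
print(unproj(w,(288,138.7),140))
a=list(st["eef_pos"])+[1.571]; b=[530.3,167,330,1.581]; c=[530.3,167,175,1.581]; d=[530.4,140,175,1.581]; e=[530.8,57,175,1.581]
P=interp(a,b,4)+interp(b,c,6)
Q=[c,c]+interp(c,d,3); U=interp(d,e,8)
calls([P[:5],P[5:],Q,U[:4],U[4:]],a)
```

```text
[[480.9, 138.8, 12.0], [482.0, 60.7, 12.0]] 0.014439491153697236
[[630.2, 90.6, 12.0], [631.5, -27.5, 12.0]] 0.011305358348387733
[[531.52860762 107.86867144 140.        ]]
[0.66, 0.0, -0.01, 0.0, 0.0, -0.02, 1.33, 0.01, -0.03, 0.0, 0.0, -0.05, 1.99, 0.01, -0.04, 0.0, 0.0, -0.07, 2.66, 0.02, -0.06, 0.0, 0.0, -0.1, 2.66, 0.02, 0.59, 0.0, 0.0, -0.1]
[0.0, -0.0, 0.65, 0.0, 0.0, 0.0, 0.0, -0.0, 1.29, 0.0, 0.0, 0.0, 0.0, -0.0, 1.94, 0.0, 0.0, 0.0, 0.0, -0.0, 2.58, 0.0, 0.0, 0.0, 0.0, -0.0, 3.23, 0.0, 0.0, 0.0]
[0.0, 0.0, 0.0, 0.0, 0.0, 0.0, 0.0, 0.0, 0.0, 0.0, 0.0, 0.0, -0.22, -0.0, -0.0, 0.0, 0.0, 0.0, -0.45, -0.0, -0.0, 0.0, 0.0, 0.0, -0.67, -0.0, -0.0, 0.0, 0.0, 0.0]
[-0.26, -0.0, -0.0, 0.0, 0.0, 0.0, -0.52, -0.0, -0.0, 0.0, 0.0, 0.0, -0.78, -0.0, -0.0, 0.0, 0.0, 0.0, -1.04, -0.01, -0.0, 0.0, 0.0, 0.0]
[-0.26, -0.0, -0.0, 0.0, 0.0, 0.0, -0.52, -0.0, -0.0, 0.0, 0.0, 0.0, -0.78, -0.0, -0.0, 0.0, 0.0, 0.0, -1.04, -0.01, -0.0, 0.0, 0.0, 0.0]
```

arm_command(motion=[0.65,0,0,0,0,0,1.3,0.01,0,0,0,-0.05,2.0,0.02,0,0,0,-0.1,2.65,0.02,0,0,0,-0.1,2.65,0.02,0.6,0,0,-0.1])

```text
t: 12.1
eef_pos: [531.8, 171.2, 307.0]
eef_rot: [3.135, -0.004, 1.587]
wrist_force: [-0.1, -0.5, -3.7]
opening: 10.0
finger_force: 40.0
```

arm_command(motion=[0,0,0.65,0,0,0,0,0,1.3,0,0,0,0,0,1.95,0,0,0,0,0,2.6,0,0,0,0,0,3.2,0,0,0])

```text
t: 12.6
eef_pos: [529.8, 167.5, 175.2]
eef_rot: [-3.141, 0.0, 1.583]
wrist_force: [0.5, 0.0, -3.3]
opening: 10.1
finger_force: 40.0
```

arm_command(motion=[0,0,0,0,0,0,0,0,0,0,0,0,0,0,0,0,0,0])

```text
t: 12.9
eef_pos: [531.7, 167.1, 178.1]
eef_rot: [3.139, -0.001, 1.582]
wrist_force: [0.5, -0.2, -2.7]
opening: 9.7
finger_force: 40.0
```

Run:
```python
from lib import *
s=[status.state()]
for i in range(3): camera("top"); s.append(status.state())
print(np.mean([x["eef_pos"] for x in s],0),np.mean([x["eef_rot"][2] for x in s]),s[0]["wrist_force"],s[-1]["t"])
```

```text
[531.62893022 166.91113021 178.09775374] 1.581962241845991 [ 0.46005112 -0.19275551 -2.70099642] 13.05
```

arm_command(motion=[0,-0.03,0.07,0,0,0,-0.2,-0.03,0.07,0,0,0,-0.45,-0.03,0.07,0,0,0,-0.7,-0.03,0.07,0,0,0,-0.7,-0.03,0.07,0,0,0])

```text
t: 13.55
eef_pos: [529.9, 136.6, 173.7]
eef_rot: [-3.141, 0.001, 1.58]
wrist_force: [0.9, -1.0, -3.7]
opening: 9.8
finger_force: 40.0
```

arm_command(motion=[-0.2,0,0,0,0,0,-0.4,0,0,0,0,0,-0.6,0,0,0,0,0,-0.8,0,0,0,0,0,-0.8,0,0,0,0,0])

```text
t: 14.05
eef_pos: [530.2, 105.2, 173.7]
eef_rot: [-3.141, 0.0, 1.58]
wrist_force: [0.2, 1.2, -2.9]
opening: 10.0
finger_force: 40.0
```

arm_command(motion=[-0.25,0,0,0,0,0,-0.5,0,0,0,0,0,-0.75,0,0,0,0,0,-1.0,0,0,0,0,0,-1.2,0.01,0,0,0,0])

```text
t: 14.55
eef_pos: [531.1, 57.3, 173.8]
eef_rot: [3.142, 0.0, 1.581]
wrist_force: [-0.4, -0.5, -3.3]
opening: 9.6
finger_force: 40.0
```

arm_command(motion=[0,0,0,0,0,0,0,0,0,0,0,0])

```text
t: 14.75
eef_pos: [531.2, 58.2, 173.8]
eef_rot: [3.141, -0.0, 1.581]
wrist_force: [-0.5, 0.5, -3.5]
opening: 9.7
finger_force: 40.0
```

Run:
```python
from lib import *
t=camera("top"); s=camera("scene"); st=status.state(); print(st["eef_pos"],st["wrist_force"])
a=cv2.resize(s["pixels"][150:320,190:350,::-1],(560,595),interpolation=cv2.INTER_CUBIC)
cv2.imwrite("pics/s5.png",a)
print(spot_in("top","parked")[:2]); print(spot_in("scene","parked")[:2])
```

```text
[531.1883974   58.61029177 173.72813465] [-1.50302606  0.52653836 -3.96354586]
[{'bbox': [272.2, 188.6, 290.7, 221.4], 'p': 0.92}]
[{'bbox': [258.5, 208.1, 270.3, 239.1], 'p': 0.7}]
```

View pics/s5.png

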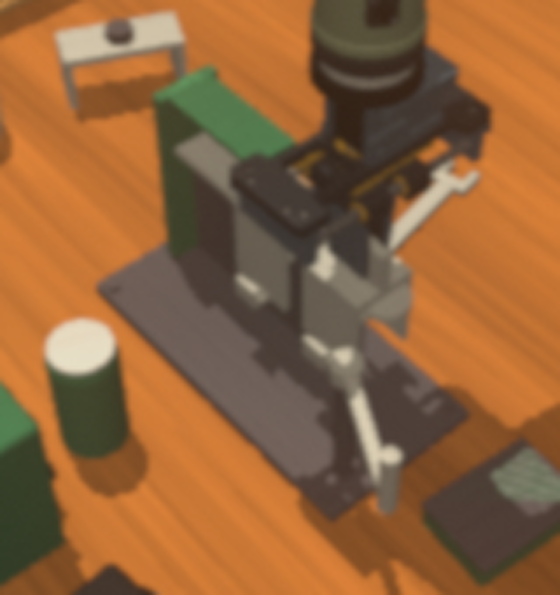

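The carrier is threaded on the rail beside the parked one, with the gate bar clear of it. I'll let go now.

arm_command(motion=[0,0,0,0,0,0,0,0,0,0,0,0,0,0,0,0,0,0,0,0,0,0,0,0,0,0,0,0,0,0], jaw=35)

```text
t: 15.45
eef_pos: [531.3, 58.4, 173.9]
eef_rot: [3.141, 0.0, 1.582]
wrist_force: [-0.0, -1.0, 0.3]
opening: 34.7
finger_force: 0.0
```

arm_command(motion=[0,0,-0.6,0,0,0,0,0,-1.2,0,0,0,0,0,-1.2,0,0,0,0,0,-1.2,0,0,0])

```text
t: 15.85
eef_pos: [531.1, 58.3, 221.7]
eef_rot: [3.141, 0.0, 1.582]
wrist_force: [-0.0, -0.4, -0.1]
opening: 35.0
finger_force: 0.0
```

Run:
```python
from lib import *
import pickle
w=camera("wrist"); st=status.state(); pickle.dump((w,st),open("w6.pkl","wb")); print(st["eef_pos"],st["eef_rot"],st["wrist_force"],st["t"])
for d in trace("wrist","carrier")[:3]: print(d["bbox"],d["p"],w["pixels"][d["mask"]].mean(0))
S=[531.9,-17,.012]
print(proj(w,s2w(S,[[x,75+y,z] for z in (148,184) for x,y in ((-5,30),(5,30),(-28,30),(28,30),(0,-30))])).round(1).tolist())
cv2.imwrite("pics/w6.png",cv2.resize(w["pixels"][:,140:440,::-1],None,fx=1.4,fy=1.4,interpolation=cv2.INTER_CUBIC))
```

```text
[530.6154785   58.30210322 220.90073433] [-3.14025749e+00  2.28740531e-04  1.58153278e+00] [-0.31729843  0.16871608 -0.69062903] 15.9
[228.0, 160.8, 342.5, 282.6] 0.77 [201.12180226 201.74245218 194.17400323]
[[276.8, 182.1], [293.0, 182.0], [239.7, 182.1], [330.1, 182.0], [285.1, 271.4], [275.1, 194.9], [294.1, 194.8], [231.5, 195.0], [337.8, 194.8], [285.0, 298.0]]
```

View pics/w6.png

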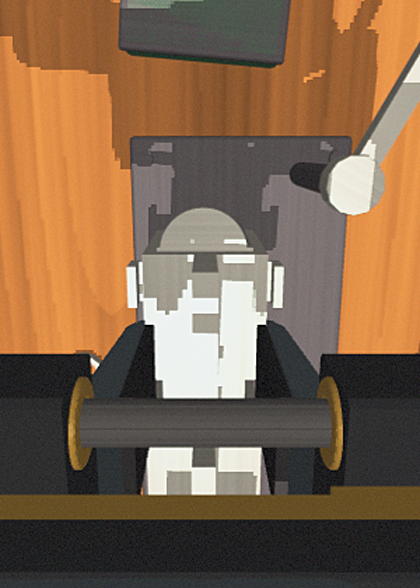

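The carrier hangs level on the rail: its plate edge is at row 181 against 182 predicted, at stand y of about 75. Next I'll close the fingers, go behind the fin and push.

arm_command(motion=[0.5,0.01,0,0,0,0,1.0,0.01,0,0,0,0,1.5,0.01,0,0,0,0,1.5,0.01,0,0,0,0,1.5,0.01,0,0,0,0], jaw=0, grip_force=20)

```text
t: 16.45
eef_pos: [530.4, 118.2, 220.7]
eef_rot: [-3.14, 0.001, 1.583]
wrist_force: [0.2, -0.3, -0.1]
opening: 0.7
finger_force: 0.0
```

arm_command(motion=[0,0,0.5,0,0,0,0,0,1.0,0,0,0,0,0,1.4,0,0,0,0,0,1.4,0,0,0])

```text
t: 16.85
eef_pos: [529.1, 117.0, 163.2]
eef_rot: [-3.136, 0.002, 1.581]
wrist_force: [0.5, -0.2, -0.0]
opening: 0.6
finger_force: 0.0
```

arm_command(motion=[-0.2,0,0,0,0,0,-0.4,0,0,0,0,0,-0.6,0,0,0,0,0,-0.8,0,0,0,0,0,-1.0,0,0,0,0,0])

```text
t: 17.35
eef_pos: [531.9, 78.3, 166.6]
eef_rot: [3.14, -0.002, 1.581]
wrist_force: [-0.7, 4.6, 2.0]
opening: 0.3
finger_force: 2.6
```

arm_command(motion=[-0.2,0,0,0,0,0,-0.4,0,0,0,0,0,-0.6,0,0,0,0,0,-0.8,0,0,0,0,0,-1.0,0,0,0,0,0])

```text
t: 17.85
eef_pos: [532.2, 38.7, 166.5]
eef_rot: [3.14, -0.002, 1.581]
wrist_force: [-0.8, 6.3, 3.0]
opening: 0.1
finger_force: 2.8
```

arm_command(motion=[-0.15,0,0,0,0,0,-0.3,0,0,0,0,0,-0.45,0,0,0,0,0,-0.6,0,0,0,0,0])

```text
t: 18.25
eef_pos: [532.4, 14.8, 166.6]
eef_rot: [3.14, -0.002, 1.581]
wrist_force: [-0.5, 6.1, 4.1]
opening: 0.3
finger_force: 3.0
```

arm_command(motion=[-0.1,0,0,0,0,0,-0.2,0,0,0,0,0,-0.3,0,0,0,0,0,-0.4,0,0,0,0,0])

```text
t: 18.65
eef_pos: [532.6, -1.2, 166.5]
eef_rot: [3.14, -0.002, 1.581]
wrist_force: [0.2, 6.3, 4.5]
opening: 0.4
finger_force: 3.0
```

arm_command(motion=[-0.04,0,0,0,0,0,-0.08,0,0,0,0,0])

```text
t: 18.85
eef_pos: [532.6, -4.3, 166.5]
eef_rot: [3.14, -0.002, 1.581]
wrist_force: [0.7, 5.9, 4.0]
opening: 0.3
finger_force: 3.0
```

arm_command(motion=[-0.04,0,0,0,0,0,-0.08,0,0,0,0,0,-0.08,0,0,0,0,0])

```text
t: 19.15
eef_pos: [533.2, -4.8, 166.7]
eef_rot: [3.139, -0.007, 1.58]
wrist_force: [1.0, 14.1, 4.7]
opening: 0.3
finger_force: 7.2
```

arm_command(motion=[-0.04,0,0,0,0,0,-0.05,0,0,0,0,0,-0.05,0,0,0,0,0])

```text
t: 19.45
eef_pos: [533.2, -4.9, 166.7]
eef_rot: [3.139, -0.011, 1.579]
wrist_force: [1.1, 19.5, 4.2]
opening: 0.5
finger_force: 10.1
```

Run:
```python
from lib import *
S=[531.4,-17.3,.012]
def at(g,z=174): q=s2w(S,pin(g))[0]; return np.array([q[0],q[1],z,np.pi-g+S[2]])
print(at(.194),at(2.055))
st=status.state(); a=[533.2,-4.9,166.7,1.581]
b=[533.2,35,166.7,1.581]; c=[533.2,45,225,1.581]; d=at(2.055,225)
P=interp(a,b,3)+interp(b,c,2)+interp(c,d,8)+[d,d]
calls([P[:5],P[5:10],P[10:]],a)
G=np.linspace(2.055,-.04,26)[1:]; Q=[at(g) for g in G]
print("arc"); calls([Q[:5]],at(2.055))
```

```text
[486.60859999 138.57291717 174.           2.95959265] [646.26362687 217.33532141 174.           1.09859265]
[0.33, 0.0, 0.0, 0.0, 0.0, 0.0, 0.66, 0.01, 0.0, 0.0, 0.0, 0.0, 1.0, 0.01, 0.0, 0.0, 0.0, 0.0, 1.12, 0.01, -0.73, 0.0, 0.0, 0.0, 1.25, 0.01, -1.46, 0.0, 0.0, 0.0]
[0.53, 0.36, 0.0, 0.0, -0.0, 0.58, 1.07, 0.72, 0.0, 0.0, -0.0, 1.15, 1.6, 1.08, 0.0, -0.0, -0.0, 1.73, 2.14, 1.44, 0.0, 0.0, -0.0, 2.3, 2.67, 1.79, 0.0, -0.0, -0.0, 2.88]
[0.62, 0.18, 0.0, 0.0, -0.0, 0.58, 1.23, 0.37, 0.0, 0.0, -0.0, 1.15, 1.85, 0.55, 0.0, 0.0, -0.0, 1.73, 1.85, 0.55, 0.0, 0.0, -0.0, 1.73, 1.85, 0.55, 0.0, 0.0, -0.0, 1.73]
arc
[-0.01, -0.23, -0.0, -0.0, 0.0, -0.8, -0.04, -0.46, -0.0, 0.0, 0.0, -1.6, -0.09, -0.69, -0.0, 0.0, 0.0, -2.4, -0.15, -0.91, -0.0, -0.0, 0.0, -3.2, -0.24, -1.13, -0.0, -0.0, 0.0, -4.0]
```

arm_command(motion=[0.33,0,0,0,0,0,0.65,0,0,0,0,0,1.0,0,0,0,0,0,1.1,0,-0.75,0,0,0,1.25,0,-1.45,0,0,0])

```text
t: 19.95
eef_pos: [531.1, 40.3, 223.6]
eef_rot: [-3.139, 0.001, 1.582]
wrist_force: [1.7, -0.6, -1.0]
opening: 0.7
finger_force: 0.0
```

arm_command(motion=[0.53,0.36,0,0,0,0.6,1.05,0.7,0,0,0,1.15,1.6,1.1,0,0,0,1.7,2.15,1.45,0,0,0,2.3,2.7,1.8,0,0,0,2.9], jaw=60)

```text
t: 20.45
eef_pos: [602.9, 149.7, 223.4]
eef_rot: [-3.142, 0.001, 1.276]
wrist_force: [-0.2, 0.3, 0.5]
opening: 38.0
finger_force: 0.0
```

arm_command(motion=[0.6,0.2,0,0,0,0.6,1.2,0.35,0,0,0,1.15,1.8,0.55,0,0,0,1.7,1.8,0.55,0,0,0,1.7,1.8,0.55,0,0,0,1.7])

```text
t: 20.95
eef_pos: [644.1, 211.5, 222.9]
eef_rot: [-3.141, 0.002, 1.101]
wrist_force: [-0.5, -0.2, 0.5]
opening: 60.1
finger_force: 0.0
```

Run:
```python
from lib import *
s=camera("scene"); st=status.state(); print(st["t"],st["eef_pos"],st["eef_rot"],st["wrist_force"],st["opening"])
t=camera("top")
a=cv2.resize(s["pixels"][150:320,190:350,::-1],(420,446),interpolation=cv2.INTER_CUBIC)
b=cv2.resize(t["pixels"][130:250,190:350,::-1],(380,446*0+285),interpolation=cv2.INTER_CUBIC)
o=np.zeros((446,800,3),np.uint8); o[:,:420]=a; o[:285,420:]=b; cv2.imwrite("pics/s7.png",o)
S=[531.4,-17.3,.012]
for g in (1.95,2.0,2.05,2.1): print(g,proj(s,s2w(S,pin(g))).round(1))
print("fin ends home (carrier outer, parked inner, roof edge):",((proj(s,s2w(S,[[0,-5,184],[0,-65,184],[0,-20,196]]))-[190,150])*2.625).round(0).tolist(),((proj(t,s2w(S,[[0,-5,184],[28,-5,148],[0,-20,196]]))-[190,130])*2.375+[420,0]).round(0).tolist())
```

```text
21.0 [643.87761661 210.95745412 223.23992562] [-3.14110898e+00  1.75499446e-03  1.10063284e+00] [-0.0241783  -0.01358841 -0.41509314] 59.727406285354625
1.95 [[306.7 278.7]]
2.0 [[304.4 279.3]]
2.05 [[301.9 279.8]]
2.1 [[299.5 280.3]]
fin ends home (carrier outer, parked inner, roof edge): [[215.0, 131.0], [177.0, 101.0], [205.0, 115.0]] [[629.0, 168.0], [628.0, 150.0], [642.0, 166.0]]
```

View pics/s7.png

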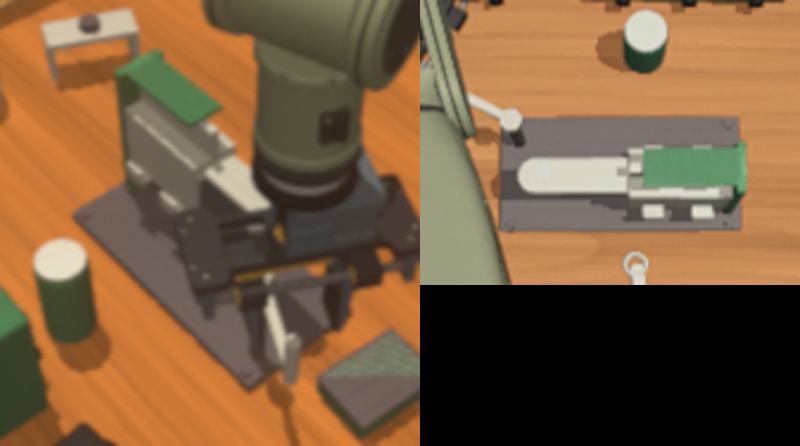

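Both carriers are home: in the top view the new one's outer edge is at x 628, with 628–629 predicted. The gate pin is near px (300.5,279.5), so g is about 2.08. Next I'll cage the pin and swing the gate shut.

arm_command(motion=[0.18,0.04,0,0,0,0,0.18,0.04,0.6,0,0,0,0.18,0.04,1.2,0,0,0,0.18,0.04,1.2,0,0,0])

```text
t: 21.45
eef_pos: [647.2, 216.0, 172.3]
eef_rot: [-3.137, 0.005, 1.099]
wrist_force: [-0.7, 0.0, -0.2]
opening: 60.0
finger_force: 0.0
```

arm_command(motion=[0,0,0,0,0,0,0,0,0,0,0,0,0,0,0,0,0,0,0,0,0,0,0,0,0,0,0,0,0,0], jaw=24)

```text
t: 21.95
eef_pos: [649.4, 217.1, 176.4]
eef_rot: [3.141, -0.001, 1.1]
wrist_force: [-0.3, 0.4, -0.3]
opening: 24.7
finger_force: 0.0
```

arm_command(motion=[-0.01,-0.23,0,0,0,-0.8,-0.04,-0.46,0,0,0,-1.6,-0.09,-0.69,0,0,0,-2.4,-0.15,-0.91,0,0,0,-3.2,-0.24,-1.13,0,0,0,-4.0])

```text
t: 22.45
eef_pos: [604.6, 229.3, 176.1]
eef_rot: [3.14, -0.001, 1.522]
wrist_force: [0.5, 0.5, -0.6]
opening: 24.1
finger_force: 0.4
```

Contact with the pin (0.4 N); continuing the arc.

arm_command(motion=[-0.01,-0.23,0,0,0,-0.8,-0.04,-0.46,0,0,0,-1.6,-0.09,-0.69,0,0,0,-2.4,-0.15,-0.91,0,0,0,-3.2,-0.24,-1.13,0,0,0,-4.0])

```text
t: 22.95
eef_pos: [558.9, 222.1, 176.1]
eef_rot: [3.14, -0.0, 1.941]
wrist_force: [0.7, 0.4, 0.4]
opening: 24.1
finger_force: 0.4
```

arm_command(motion=[-0.01,-0.23,0,0,0,-0.8,-0.04,-0.46,0,0,0,-1.6,-0.09,-0.69,0,0,0,-2.4,-0.15,-0.91,0,0,0,-3.2,-0.24,-1.13,0,0,0,-4.0])

```text
t: 23.45
eef_pos: [520.1, 196.8, 176.2]
eef_rot: [3.14, 0.0, 2.36]
wrist_force: [0.3, 1.2, -0.4]
opening: 23.7
finger_force: 0.4
```

arm_command(motion=[-0.01,-0.23,0,0,0,-0.8,-0.04,-0.46,0,0,0,-1.6,-0.09,-0.69,0,0,0,-2.4,-0.15,-0.91,0,0,0,-3.2,-0.24,-1.13,0,0,0,-4.0])

```text
t: 23.95
eef_pos: [494.8, 157.9, 176.1]
eef_rot: [3.141, 0.0, 2.779]
wrist_force: [-0.6, 0.7, -0.1]
opening: 24.0
finger_force: 0.4
```

Run:
```python
from lib import *
S=[531.4,-17.3,.012]
def at(g,z=174): q=s2w(S,pin(g))[0]; return np.array([q[0],q[1],z,np.pi-g+S[2]])
s=status.state(); print(s["eef_pos"],s["eef_rot"],s["finger_force"]); G=np.linspace(.4,-.04,6)[1:]
for g in (.4,0,-.04): print(g,at(g))
a=list(s["eef_pos"])+[s["eef_rot"][2]%6.2832]
calls([interp(a,at(.16,a[2]),3)+interp(at(.16,a[2]),at(0,a[2]),2)],a)
```

```text
[494.83064502 157.88064604 176.14243398] [3.14065980e+00 4.46351075e-04 2.77894604e+00] 0.35671329125761986
0.4 [493.02618485 160.47776111 174.           2.75359265]
0 [484.78327884 117.15029308 174.           3.15359265]
-0.04 [484.92532512 112.71286201 174.           3.19359265]
[0.0, -0.21, -0.0, 0.0, 0.0, -0.68, 0.0, -0.41, -0.0, 0.0, 0.0, -1.37, 0.0, -0.62, -0.0, 0.0, 0.0, -2.05, -0.06, -0.83, -0.0, 0.0, 0.0, -2.81, -0.13, -1.04, -0.0, 0.0, 0.0, -3.58]
```

arm_command(motion=[0,-0.2,0,0,0,-0.7,0,-0.4,0,0,0,-1.4,0,-0.6,0,0,0,-2.05,-0.06,-0.83,0,0,0,-2.8,-0.13,-1.04,0,0,0,-3.6])

```text
t: 24.45
eef_pos: [485.1, 117.0, 176.2]
eef_rot: [3.141, 0.001, -3.127]
wrist_force: [0.4, 0.7, -0.6]
opening: 24.2
finger_force: 0.3
```

arm_command(motion=[0,-0.05,0,0,0,0,0,-0.1,0,0,0,0,0,-0.13,0,0,0,0])

```text
t: 24.75
eef_pos: [485.0, 112.1, 175.9]
eef_rot: [3.141, 0.0, -3.132]
wrist_force: [-1.1, 3.0, 0.1]
opening: 24.0
finger_force: 1.7
```

arm_command(motion=[0,0.12,0,0,0,0,0,0.12,0,0,0,0,0,0.12,0,0,0,0], jaw=40)

```text
t: 25.05
eef_pos: [485.0, 117.0, 175.7]
eef_rot: [-3.141, -0.0, -3.13]
wrist_force: [-0.1, -0.4, -0.3]
opening: 40.2
finger_force: 0.0
```

arm_command(motion=[0,0,-1.0,0,0,0,0,0,-2.0,0,0,0,0,0,-3.0,0,0,0,1.2,0,-3.0,0,0,0,2.4,0,-3.0,0,0,0])

```text
t: 25.55
eef_pos: [389.1, 115.9, 296.7]
eef_rot: [3.141, 0.002, -3.132]
wrist_force: [-0.5, 0.8, 0.1]
opening: 39.9
finger_force: 0.0
```

arm_command(motion=[0,0,0,0,0,0,0,0,0,0,0,0,0,0,0,0,0,0])

```text
t: 25.85
eef_pos: [389.8, 115.8, 295.9]
eef_rot: [-3.142, 0.001, -3.131]
wrist_force: [0.4, -0.1, 0.2]
opening: 39.6
finger_force: 0.0
```

Run:
```python
from lib import *
s=camera("scene"); t=camera("top"); st=status.state(); print(st["t"],st["eef_pos"],st["wrist_force"])
S=[531.4,-17.3,.012]
off=np.array([190,150])
a=cv2.resize(s["pixels"][150:320,190:350,::-1],(420,446),interpolation=cv2.INTER_CUBIC)
b=cv2.resize(t["pixels"][130:250,190:350,::-1],(380,285),interpolation=cv2.INTER_CUBIC)
o=np.zeros((446,800,3),np.uint8); o[:,:420]=a; o[:285,420:]=b; cv2.imwrite("pics/s8.png",o)
for g in (0,.1): print(g,((proj(s,s2w(S,pin(g)))-off)*2.625).round(0),((proj(t,s2w(S,pin(g)))-[190,130])*2.375+[420,0]).round(0))
print(((proj(s,s2w(S,[[0,-5,184],[0,-65,184],[28,-5,148],[28,-65,148],[28,-125,148]]))-off)*2.625).round(0).tolist(),((proj(t,s2w(S,[[0,-5,184],[28,-5,148]]))-[190,130])*2.375+[420,0]).round(0).tolist())
```

```text
25.95 [390.00780454 115.77365505 295.57544472] [-0.30470792 -0.13749306  0.8150631 ]
0 [[346. 182.]] [[504. 206.]]
0.1 [[354. 189.]] [[494. 206.]]
[[215.0, 131.0], [177.0, 101.0], [194.0, 169.0], [158.0, 138.0], [124.0, 109.0]] [[629.0, 168.0], [628.0, 150.0]]
```

View pics/s8.png

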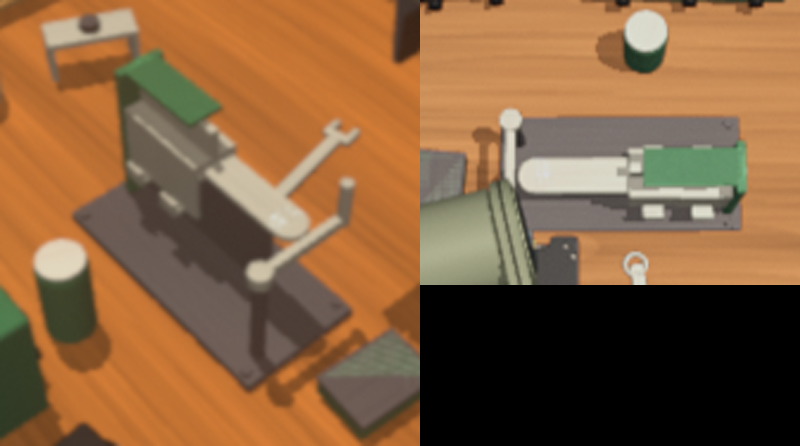

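The gate pin is at (347,182), matching the shut position (346,182). Both carriers are tight at the stop, with the outer plate edge near (200,168) where (194,169) was predicted.

```bash
python3 -c "
from station import order
print(order.sign_off())"
```

```text
the job is handed in; nothing more can be done
None
```

I handed the job in at about 26 s (limit 72 s). The last pictures show the loose carrier on the rail, both carriers tight against the end stop and the gate shut; sign-off returned no verdict.

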